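# Move a keyhole-hung board carrier from the sloping stand into the test fixture

### The arm

A 6-joint arm with a two-finger parallel gripper is mounted at the origin on the work surface. World frame = base frame: x ahead of the robot, y to its left, z up, the work surface at z = 0. Lengths are in m, angles in rad, forces in N, time in s.
With the tool pointing down it reaches from about 0.35 to 0.85 m from the base axis. Payload 8.1 kg.
Tool frame: the origin (TCP) lies at the centre of the arm's flange, where the gripper is bolted on; the fingertips stand 186 mm ahead of it and the grasp point (between the pads) lies 167 mm ahead of it; z points along the fingers, y is the line along which they close (so a half turn about z gives the same grasp; the last joint's range is limited). The gripper opens to 93 mm and grips with 3 to 60 N. Pads are 15 mm wide; open, the fingers measure 128 mm over their backs; the gripper's body (75 mm by 188 mm) begins 65 mm behind the grasp point.
Start: joints at [-1.281, 0.13, 1.488, -0, 1.523, -0.085], TCP at [0.22, -0.558, 0.405] pointing down, gripper open.
Joint ranges: [-2.96, 2.96], [-0.89, 2.26], [0.02, 2.5], [-1.34, 4.48], [0, 2.73], [-2.66, 2.66]. Speed limits (rad/s): [2.39, 2.39, 2.79, 3.14, 3.14, 3.14].

### API

Orientations are given as a rotation vector (axis times angle).
In Python, from plant import read_state, read_camera, camera_params, robot gives the robot as it stands.
- The arm moves only by the tool carry_out, never from a script. Its argument "targets" is a list of rows, each an object of numbers: "hand": the opening in per cent of the stroke, from 0 (shut) to 100 (fully open); "x", "y", "z": the shift along the tool's x, y, z in m; "ax", "ay", "az": the turn, a rotation vector about the tool's x, y, z in rad. In form: [{"hand": .., "x": .., "y": .., "z": .., "ax": .., "ay": .., "az": ..}, ...]. A call has 1 to 8 rows; each row is the pose to reach, as a shift and turn from the pose commanded when the call began, along the tool's axes at that moment; what a row does not reach only later rows make up. A row lasts 1/8 s, in which the tool goes at most 62.5 mm and 10.7 degrees, less where a joint would pass 70% of its speed; a pose out of reach is approached as far as the arm can. A call with a gripper value outside its range is refused whole. The fingers move at their own pace and stop on an object; "newtons" is the grip in N (left out, the last holds). Time passes only in rows, so rows that repeat a pose let the fingers close. It gives the time, the measured TCP pose, the force, the opening and the grip force at its end, in the units of the state.
- read_state(): the state, without advancing time (a new reading comes with each control period).
- read_camera(name): name is "scene" or "top" or "wrist"; returns (picture, depth): 420x560x3 uint8, blue, green, red; 420x560 float32, m along the optical axis (not along the pixel's ray), 0 where there is no reading.
- camera_params(name): a dict with "fx", "fy", "cx", "cy" (pixels), "position" and "rotation" of the camera in the world. Camera axes: x right, y up, looking along -z (the intrinsics and any distortion apply to the point x, -y, -z); pixel columns grow to the right and rows downward; lengths in m; the calibration is good to about 2 mm. A picture is of the moment at which its call begins: read the wrist's pose just before it. camera_params takes no time and is no camera call; for the wrist camera it gives the pose at the moment of the call.
- robot.close_job(): hands the job in; it is judged then, once.
The state is a dict: "t": time; "q": joint angles; "dq": joint speeds; "joint_torque": joint torques, N m; "tool_pos": TCP position; "orientation": TCP orientation; "force": force on the tool from outside, world axes, zero at the start; "wrist_torque": the same for the moment, N m; "opening": finger opening in m; "gripper_force": force on a finger pad.
Only numpy, scipy, OpenCV 4.12 (cv2) and the standard library are available. Lean on these libraries where they do the work, as an engineer would, in place of code of your own. Each camera call takes 0.05 s, during which the arm holds its last target. There are 200 camera calls.

### The job

Take the board carrier off the sloping repair stand: it hangs on two screws by keyholes, so slide it up the slope until the screw heads stand in the wide ends, then pull it straight off. Lay it gently, grip up, between the guides on the sprung platform of the black test fixture, and press it down until both catches snap over it and hold it there; then let go. Leave the other things on the bench where they are.

Things in the scene. Friction and masses are not known exactly. Their poses are not given: they have to be found in the camera images.
- carrier_grip (a point): centre of the carrier's black grip bar: 70 mm long along the carrier's y, 16 wide (x), 20 high (z); a 20 mm wide bridge strip lies right under it down to z = -16 mm, its legs at y = +-46 mm. Board parts beside it reach up to 23 mm below this point. Axes are the carrier's: z out of the plate on the grip's side, x up the slope while hung
- carrier: board carrier, one rigid part of about 0.4 kg: aluminium plate 120 (x) x 160 (y) x 5 mm with a circuit board and, over it, the grip. Origin: centre of the plate's underside, 36 mm below the grip's centre. At y = +-64 mm a keyhole: wide end 24 (x) x 22 mm with cut corners, centred at x = -12 mm; from there a 9 mm wide slot runs to x = +16 mm
- stand_face: the stand's fixed sloping face, 176 x 204 mm. Origin mid-surface, x up the slope, z out of the face (26 deg from vertical, to its front). Screws at x = 12.5, y = +-64 mm: shank 6 x 8 mm long, head 14 across, top 12 mm off the face. The carrier hangs flat on it, origins together, shanks at its slots' top ends; 20 to 29 mm up the slope the heads are in the wide ends and it comes off along z
- fixture: black test fixture, fixed, level, 190 (x) x 250 (y) x 50 mm; origin under its centre, z up. On it: a sprung platform, steel guide walls near the plate's four corners and two catches. The guides leave 3 mm all round the plate (plate x along fixture x, either way round), stand up to 103 mm and flare out by about 6 mm a side up to 117 mm
- platform_top (a point): middle of the top of the white sprung platform (100 x 130 mm), 95 mm above the fixture's underside when up; the carrier's plate lies flat on it, with the grip's centre 36 mm higher
- platform (a joint): how far the platform has sunk, m: 0 up, 0.034 at its stop; it springs back. About 6 N (carrier's weight included) start it, 10 N hold it at the stop. The catches snap over the plate once it has sunk 0.028 to 0.029; held by them it stays at about 0.028
- catch_a (a joint): sprung steel catch on the fixture's +y side: m pushed outwards, 0 in (at rest or engaged) to 0.014. Its nose, 30 mm wide, sloped on top, flat below, reaches 7 mm over the plate's edge; the plate pushes it aside on the way down (1 to 3 N of extra push each) and it springs back over the plate's top
- catch_b (a joint): the same catch on the fixture's -y side
- flux_bottle: small amber screw-top jar 34 mm across, 85 mm tall; origin under its centre; a bystander
- spool: grey reel 56 mm across, 40 mm tall, standing flat; origin under its centre; a bystander
- screwdriver: hand screwdriver lying on the mat; a bystander
- brush: hand brush lying on the mat; a bystander
- cleaner: white plastic bottle 60 mm across, 150 mm tall; a bystander
There are look-alikes about, which are no part of the job. What is shaped like the carrier but purple or turquoise is not meant.

How it is judged:
By the outcome, as a careful person would: the job done as asked, in the order asked, and still so for the second after the job is handed in, with the robot touching nothing.
It also fails if it takes over 53 s, if anything falls off the work surface, if the arm or the gripper's body presses on something with over 40 N, if the wrist force passes 120 N, or if a joint passes its speed limit or range.

## Working session

There is one attempt and no reset: what is moved stays moved. The work goes in short steps, Python scripts to look and compute and a tool call to move; the robot and the scene stay as the last step left them, time stands still between calls to the robot, and variables do not carry over. Pictures are saved under pics/ and viewed, at most 10 in all, crops included, and the job is handed in when it is done.

Besides the shell and the picture viewer there is one more tool, called after ">>>" as name([rows], argument=value, ...), one row to a line, values as JSON. carry_out: Moves the arm, as the interface text tells. Its arguments: {"type":"object","properties":{"targets":{"type":"array","items":{"type":"object","properties":{"hand":{"type":"number"},"x":{"type":"number"},"y":{"type":"number"},"z":{"type":"number"},"ax":{"type":"number"},"ay":{"type":"number"},"az":{"type":"number"}}}},"newtons":{"type":"number"}},"required":["targets"]}

```bash
mkdir -p pics; ls; cat > h.py <<'E'
import numpy as np, cv2
from plant import read_state, read_camera, camera_params, robot
from scipy.spatial.transform import Rotation as R
def snap(n):
    p=camera_params(n); im,d=read_camera(n); return p,im,d
def cloud(p,d):
    h,w=d.shape; v,u=np.mgrid[:h,:w]
    c=np.stack([(u-p['cx'])/p['fx']*d,-(v-p['cy'])/p['fy']*d,-d],-1)
    Rm=np.array(p['rotation']); Rm=Rm if Rm.shape==(3,3) else R.from_rotvec(Rm).as_matrix()
    W=c@Rm.T+np.array(p['position']); W[d==0]=np.nan; return W
E
python3 - <<'E'
from h import *
for n in ('scene','top'):
    p,im,d=snap(n); np.savez(n+'.npz',im=im,d=d,W=cloud(p,d)); print(n,p); cv2.imwrite(f'pics/{n}0.png',im)
print(read_state())
E
```

```text
pics
scene {'fx': 498.41984170361883, 'fy': 498.41984170361883, 'cx': 280.34926999359544, 'cy': 202.85832514209088, 'position': array([ 1.31286915, -0.6304576 ,  0.99148115]), 'rotation': array([0.83532423, 0.35425579, 0.79027056])}
top {'fx': 541.1454745948076, 'fy': 541.1454745948076, 'cx': 286.2285371241763, 'cy': 212.6387560618039, 'position': array([0.3545115 , 0.10576084, 1.42720489]), 'rotation': array([ 0.06899203, -0.08323013, -1.57200163])}
{'t': 0.1, 'q': array([-1.28138974e+00,  1.31059779e-01,  1.48915488e+00, -2.14646125e-05,
        1.52300857e+00, -8.54118923e-02]), 'dq': array([ 0.00020492, -0.00107956, -0.00362096,  0.001314  ,  0.00114123,
       -0.00111545]), 'joint_torque': array([ 1.05029155e-04, -5.61342037e+01, -4.93097341e+01,  7.69237569e-02,
        2.90797069e-02, -4.26918439e-05]), 'tool_pos': array([ 0.21961353, -0.55814239,  0.40381606]), 'orientation': array([-3.08499220e+00, -5.85022887e-01,  2.94144309e-04]), 'force': array([ 0.23456101, -0.32186751, -0.13549535]), 'wrist_torque': array([-0.05454493,  0.03063225,  0.0492307 ]), 'gripper_force': 0.0, 'opening': 0.09308014153892623}
```

View pics/scene0.png

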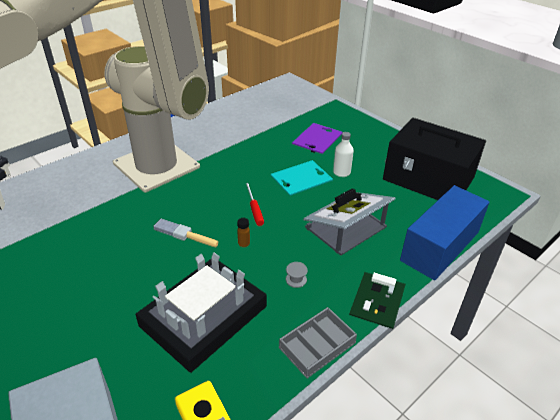

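View pics/top0.png

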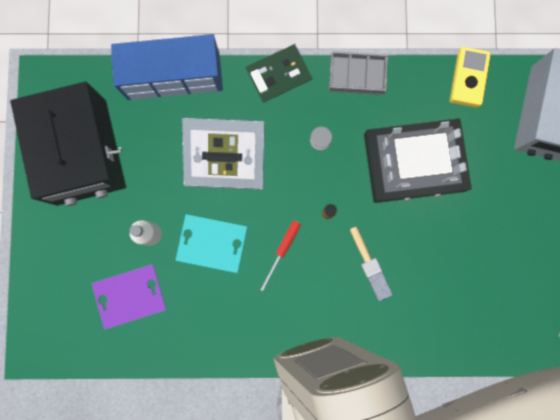

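The top view shows the stand with the carrier at about (223,153), the grip at (222,157), and the fixture at (418,160) with its white platform at (423,156). The turquoise and purple plates are decoys. The scene view agrees: stand at (350,210), fixture at (200,300).

```bash
cat > m.py <<'E'
from h import *
z=np.load('top.npz'); W=z['W']; im=z['im'].astype(int); d=z['d']
hsv=cv2.cvtColor(z['im'],cv2.COLOR_BGR2HSV)
v,u=np.mgrid[:420,:560]
def box(a,b,c,e): return (u>=a)&(u<=b)&(v>=c)&(v<=e)
def plane(m,it=6,t=.003):
    P=W[m]; P=P[~np.isnan(P).any(1)]; c=np.median(P,0); 
    k=np.ones(len(P),bool)
    for _ in range(it):
        c=P[k].mean(0); n=np.linalg.svd(P[k]-c,full_matrices=False)[2][2]; n*=np.sign(n[2]); k=abs((P-c)@n)<t
    return c,n,k.sum(),len(P)
print('table',plane(box(300,330,300,330))[:2])
# carrier plate/stand
bx=box(180,268,115,192)&(W[...,2]>.03)
print('stand',plane(bx))
for r in (122,135,150,165,180): print(r,[np.round(W[r,c],3).tolist() for c in (186,200,245,260)])
print('grip'); 
for r in range(150,164,2): print(r,[np.round(W[r,c],3).tolist() for c in (204,222,240)])
wh=box(390,455,130,185)&(hsv[...,2]>215)&(hsv[...,1]<40)
c,n,k,N=plane(wh); print('plat',c,n,k,N)
P=W[wh&(abs(W[...,2]-c[2])<.006)]; r=cv2.minAreaRect((P[:,:2]*1000).astype(np.float32)); print(r)
bl=box(360,475,115,205)&(abs(W[...,2]-.05)<.006)
P=W[bl]; r=cv2.minAreaRect((P[:,:2]*1000).astype(np.float32)); print('fix',r, P[:,2].mean())
c=cv2.resize(z['im'][100:210,170:480],None,fx=2.5,fy=2.5,interpolation=cv2.INTER_CUBIC); cv2.imwrite('pics/c1.png',c)
E
python3 m.py
```

```text
table (array([0.22483239, 0.01793297, 0.00109217]), array([-6.98561427e-04,  6.04337586e-03,  9.99981495e-01]))
stand (array([0.63966804, 0.25287085, 0.08098706]), array([-0.43327007,  0.01985597,  0.90104538]), np.int64(2272), 5435)
122 [[0.709, 0.342, 0.109], [0.711, 0.308, 0.103], [0.711, 0.196, 0.104], [0.708, 0.158, 0.114]]
135 [[0.68, 0.344, 0.095], [0.679, 0.308, 0.1], [0.676, 0.195, 0.109], [0.679, 0.159, 0.098]]
150 [[0.645, 0.346, 0.077], [0.645, 0.311, 0.08], [0.643, 0.197, 0.088], [0.644, 0.159, 0.081]]
165 [[0.61, 0.349, 0.059], [0.609, 0.313, 0.064], [0.608, 0.198, 0.072], [0.609, 0.16, 0.065]]
180 [[0.574, 0.351, 0.044], [0.575, 0.316, 0.041], [0.574, 0.199, 0.045], [0.573, 0.16, 0.047]]
grip
150 [[0.645, 0.301, 0.08], [0.643, 0.255, 0.086], [0.643, 0.209, 0.087]]
152 [[0.635, 0.298, 0.101], [0.635, 0.253, 0.102], [0.639, 0.209, 0.083]]
154 [[0.631, 0.298, 0.097], [0.629, 0.252, 0.108], [0.63, 0.208, 0.099]]
156 [[0.626, 0.298, 0.097], [0.621, 0.251, 0.121], [0.626, 0.208, 0.097]]
158 [[0.621, 0.298, 0.098], [0.617, 0.251, 0.115], [0.621, 0.208, 0.096]]
160 [[0.62, 0.301, 0.077], [0.613, 0.251, 0.113], [0.617, 0.209, 0.093]]
162 [[0.617, 0.302, 0.065], [0.616, 0.256, 0.071], [0.615, 0.21, 0.074]]
plat [ 0.62669704 -0.2495324   0.09519616] [0.00962994 0.00267378 0.99995006] 1464 2027
((628.1005249023438, -249.74485778808594), (100.39015197753906, 131.6055450439453), 7.178142547607422)
fix ((625.6260986328125, -250.66970825195312), (195.1785125732422, 251.56375122070312), 6.883810520172119) 0.05029836622842948
```

View pics/c1.png

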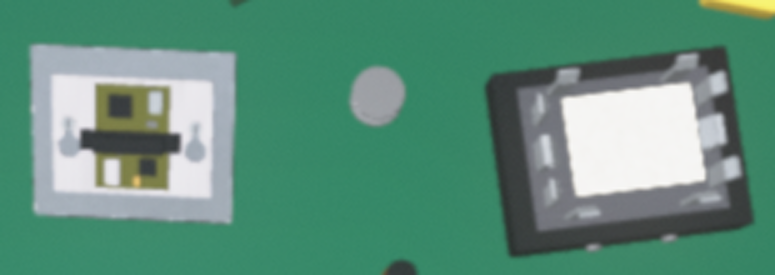

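```bash
cat >> h.py <<'E'
def rel(Rt,pt):
    "shift and turn from the measured pose to target pose"
    s=read_state(); R0=R.from_rotvec(s['orientation']); 
    return np.round(R0.inv().apply(np.array(pt)-s['tool_pos']),4), np.round((R0.inv()*R.from_matrix(Rt)).as_rotvec(),4)
def tool(n,y):
    z=-np.array(n)/np.linalg.norm(n); y=np.array(y)-np.dot(y,z)*z; y/=np.linalg.norm(y)
    return np.stack([np.cross(y,z),y,z],1)
E
cat > m2.py <<'E'
from h import *
z=np.load('top.npz'); W=z['W']; hsv=cv2.cvtColor(z['im'],cv2.COLOR_BGR2HSV)
v,u=np.mgrid[:420,:560]
# stand rim grey plane
b=(u>178)&(u<268)&(v>113)&(v<193)&(W[...,2]>.02)
c=np.array([.64,.25,.08]); n=np.array([-.4384,0.0,.899])
def rect(lo,hi,m,n,c):
    x=np.array([1,0,0])-n[0]*n; x/=np.linalg.norm(x); y=np.cross(n,x)
    k=m&(W[...,2]>0.02); P=W[k]-c; h=P@n; s=(h>lo)&(h<hi); Q=P[s]
    r=cv2.minAreaRect((np.stack([Q@x,Q@y],1)*1000).astype(np.float32)); 
    o=c+x*r[0][0]/1000+y*r[0][1]/1000+n*np.median(h[s]); return r,o,s.sum(),x,y,Q+c
for _ in range(3):
    r,o,N,x,y,Q=rect(-.012,.007,b,n,c)
    # rim only: outside the plate
    loc=(Q-o); k=(abs(loc@y)>.086)|(abs(loc@x)>.066)
    q=Q[k]; cc=np.median(q,0); 
    for _ in range(4):
        cc=q.mean(0); nn=np.linalg.svd(q-cc,full_matrices=False)[2][2]; nn*=np.sign(nn[2]); q=q[abs((q-cc)@nn)<.004]
    n=nn; c=cc
r,o,N,x,y,Q=rect(-.006,.003,b,n,c)
print('face rect',r,'centre',o-n*((o-c)@n),'n',n,'tilt',np.degrees(np.arccos(n[2])),len(q))
wp=b&(hsv[...,2]>190)&(hsv[...,1]<30)
r2,o2,N2,_,_,_=rect(.002,.009,b,n,c); print('plate',r2,o2,(o2-c)@n,N2)
g=b&(hsv[...,2]<70)
r3,o3,N3,_,_,_=rect(.030,.060,b,n,c); print('grip',r3,o3,(o3-c)@n,N3)
print('x',x,'y',y)
E
python3 m2.py; python3 -c "
from h import *
p=camera_params('wrist');s=read_state();R0=R.from_rotvec(s['orientation']);q=np.array(p['rotation']);print(p['fx'],R0.inv().apply(p['position']-s['tool_pos']),(R0.inv()*R.from_rotvec(q)).as_matrix().round(3))"
```

```text
face rect ((-4.78326416015625, 0.5268020629882812), (203.99002075195312, 177.91195678710938), 87.09501647949219) centre [0.63594073 0.25318118 0.07455754] n [-0.43757504  0.02035987  0.89895137] tilt 25.979430093572436 1707
plate ((-3.3563385009765625, 0.08887481689453125), (203.25238037109375, 175.71823120117188), 87.10969543457031) [0.63507531 0.25285747 0.07960552] 0.0049099878282484015 2325
grip ((-3.2828447818756104, 0.3797454833984375), (96.78014373779297, 18.584503173828125), 86.5298080444336) [0.61769059 0.25396096 0.11548191] 0.04479070201692832 229
x [0.8991819  0.00990786 0.43746285] y [ 0.          0.99974362 -0.02264266]
369.28621573244425 [0.08392773 0.00092357 0.02078102] [[-0.001  0.954  0.299]
 [ 1.     0.     0.001]
 [ 0.001  0.299 -0.954]]
```

```bash
cat > t.py <<'E'
from h import *
n=np.array([-.4376,.0204,.8990]); n/=np.linalg.norm(n)
c=np.array([.6359,.2532,.0746]); a=np.radians(-2.9)
ex=np.array([.8992,.0099,.4375]); ey=np.array([0,.9997,-.0226])
fx=ex*np.cos(a)+ey*np.sin(a)
T=tool(n,fx); G=c+.036*n
E
python3 - <<'E'
from t import *
print(T,G)
print('mid',rel(tool([0,0,1],[np.cos(.2),np.sin(.2),0]),[.42,-.15,.40]))
print('hover',rel(T,G+.26*n))
E
```

```text
[[ 4.55136315e-02  8.98028946e-01  4.37575733e-01]
 [ 9.98963585e-01 -4.06895688e-02 -2.03988687e-02]
 [-5.14006672e-04  4.38050649e-01 -8.98950146e-01]] [0.62014727 0.25393436 0.10696221]
mid (array([ 0.3359, -0.3064,  0.0044]), array([-1.300e-03, -1.200e-03, -1.396e+00]))
hover (array([ 0.5661, -0.6555,  0.0643]), array([-0.4036,  0.2592, -1.1302]))
```

>>> carry_out([
  {"hand": 60,"x": 0.042,"y": -0.038,"z": 0,"az": -0.17},
  {"x": 0.084,"y": -0.077,"z": 0,"az": -0.35,"hand": 60},
  {"x": 0.126,"y": -0.115,"z": 0,"az": -0.52,"hand": 60},
  {"x": 0.168,"y": -0.153,"z": 0,"az": -0.7,"hand": 60},
  {"x": 0.21,"y": -0.191,"z": 0,"az": -0.87,"hand": 60},
  {"x": 0.252,"y": -0.23,"z": 0,"az": -1.05,"hand": 60},
  {"x": 0.294,"y": -0.268,"z": 0,"az": -1.22,"hand": 60},
  {"x": 0.336,"y": -0.306,"z": 0.004,"az": -1.39,"hand": 60},
])

```text
schema error: expected keys hand, x, y, z, ax, ay, az
```

```bash
python3 - <<'E'
from t import *
s=read_state(); print(s['t'],s['q'],s['tool_pos'])
print('hover',rel(T,G+.26*n))
E
```

```text
0.1 [-1.28138974e+00  1.31059779e-01  1.48915488e+00 -2.14646125e-05
  1.52300857e+00 -8.54118923e-02] [ 0.21961353 -0.55814239  0.40381606]
hover (array([ 0.5661, -0.6555,  0.0643]), array([-0.4036,  0.2592, -1.1302]))
```

>>> carry_out([
  {"hand": 60,"x": 0.042,"y": -0.038,"z": 0,"ax": 0,"ay": 0,"az": -0.17},
  {"hand": 60,"x": 0.084,"y": -0.077,"z": 0,"ax": 0,"ay": 0,"az": -0.35},
  {"hand": 60,"x": 0.126,"y": -0.115,"z": 0,"ax": 0,"ay": 0,"az": -0.52},
  {"hand": 60,"x": 0.168,"y": -0.153,"z": 0,"ax": 0,"ay": 0,"az": -0.7},
  {"hand": 60,"x": 0.21,"y": -0.191,"z": 0,"ax": 0,"ay": 0,"az": -0.87},
  {"hand": 60,"x": 0.252,"y": -0.23,"z": 0,"ax": 0,"ay": 0,"az": -1.05},
  {"hand": 60,"x": 0.294,"y": -0.268,"z": 0,"ax": 0,"ay": 0,"az": -1.22},
  {"hand": 60,"x": 0.336,"y": -0.306,"z": 0.004,"ax": 0,"ay": 0,"az": -1.39},
])

```text
t: 1.1
tool_pos: [0.4207, -0.1488, 0.4008]
orientation: [1.989, 2.431, 0.0]
force: [1.5, -1.1, -0.5]
opening: 0.0555
gripper_force: 0.0
```

```bash
python3 - <<'E'
from t import *
s=read_state(); print(s['t'],s['q'],s['tool_pos'])
print('hover',rel(T,G+.26*n))
E
```

```text
1.1 [-4.54950019e-01 -2.96971950e-01  1.89899540e+00 -2.53613296e-05
  1.53883481e+00 -6.54389592e-01] [ 0.42074009 -0.14882323  0.40083817]
hover (array([0.383 , 0.1648, 0.0601]), array([-0.4505, -0.0556,  0.2407]))
```

>>> carry_out([
  {"hand": 60,"x": 0.048,"y": 0.02,"z": 0.008,"ax": -0.06,"ay": -0.007,"az": 0.03},
  {"hand": 60,"x": 0.096,"y": 0.041,"z": 0.015,"ax": -0.11,"ay": -0.014,"az": 0.06},
  {"hand": 60,"x": 0.144,"y": 0.062,"z": 0.022,"ax": -0.17,"ay": -0.021,"az": 0.09},
  {"hand": 60,"x": 0.192,"y": 0.082,"z": 0.03,"ax": -0.225,"ay": -0.028,"az": 0.12},
  {"hand": 60,"x": 0.24,"y": 0.103,"z": 0.038,"ax": -0.28,"ay": -0.035,"az": 0.15},
  {"hand": 60,"x": 0.288,"y": 0.124,"z": 0.045,"ax": -0.338,"ay": -0.042,"az": 0.18},
  {"hand": 60,"x": 0.336,"y": 0.145,"z": 0.053,"ax": -0.394,"ay": -0.049,"az": 0.21},
  {"hand": 60,"x": 0.383,"y": 0.165,"z": 0.06,"ax": -0.4505,"ay": -0.0556,"az": 0.2407},
])

```text
t: 2.1
tool_pos: [0.5082, 0.2589, 0.3401]
orientation: [2.015, 1.914, 0.443]
force: [1.1, -1.2, 0.7]
opening: 0.0557
gripper_force: 0.0
```

```bash
python3 - <<'E'
from t import *
p,im,d=snap('wrist'); W=cloud(p,d); np.savez('w1.npz',im=im,W=W,d=d); cv2.imwrite('pics/w1.png',im)
s=read_state(); print(s['t'],s['q'],s['tool_pos'])
L=(W-c)@np.stack([fx,np.cross(n,fx),n],1)   # face frame
np.save('L1.npy',L)
x,y,h=L[...,0],L[...,1],L[...,2]
ok=(abs(x)<.12)&(abs(y)<.13)
def rr(m): 
    return cv2.minAreaRect((np.stack([x[m],y[m]],1)*1000).astype(np.float32)),np.median(h[m]),m.sum()
rim=ok&(abs(h)<.01)&((abs(y)>.085)|(abs(x)>.065))
A=np.c_[x[rim],y[rim],np.ones(rim.sum())]; print('rim plane',np.linalg.lstsq(A,h[rim],rcond=None)[0])
print('rim',rr(rim)); g=ok&(h>.036)&(h<.055)&(abs(y)<.06)&(abs(x)<.03); print('grip',rr(g))
hsv=cv2.cvtColor(im,cv2.COLOR_BGR2HSV); wp=ok&(h>.001)&(h<.012)&(hsv[...,2]>200)&(abs(y)<.09)&(abs(x)<.07); print('plate',rr(wp))
E
```

```text
2.15 [ 0.45953996 -0.08210662  1.86232811 -0.26019022  0.97106854  0.61603753] [0.50810082 0.26323111 0.33888682]
rim plane [-0.00043155  0.00074088 -0.00191652]
rim (((2.9499969482421875, 2.3667526245117188), (204.3095703125, 176.6754150390625), 89.82793426513672), np.float64(-0.0018912358607971753), np.int64(19667))
grip (((2.890803813934326, 2.8436241149902344), (69.83415985107422, 15.914799690246582), 89.1690902709961), np.float64(0.04395161382392301), np.int64(2437))
plate (((2.8043251037597656, 2.2073516845703125), (161.86819458007812, 120.60234069824219), 89.79229736328125), np.float64(0.003192509628633891), np.int64(14866))
```

View pics/w1.png

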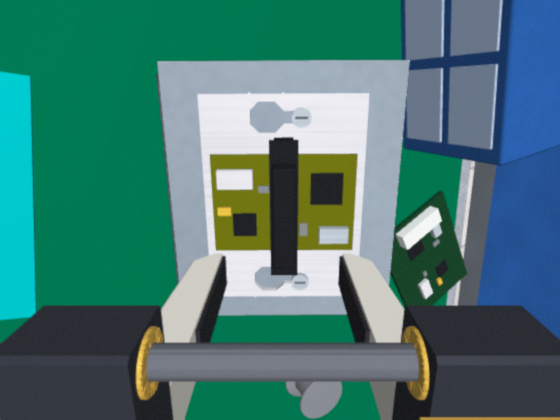

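The wrist view shows the carrier hung on its screws, with heads at (302,117) and (300,282) and wide ends to their left. The grip bar at (284,205) is centred between the fingers. I'll measure again with the arm still.

```bash
cat > m3.py <<'E'
from t import *
p,im,d=snap('wrist'); W=cloud(p,d)
s=read_state(); print(s['t'],s['tool_pos'],s['force'],abs(s['dq']).max())
L=(W-c)@np.stack([fx,np.cross(n,fx),n],1)
x,y,h=L[...,0],L[...,1],L[...,2]
ok=(abs(x)<.12)&(abs(y)<.13)
def rr(m): 
    return cv2.minAreaRect((np.stack([x[m],y[m]],1)*1000).astype(np.float32)),np.median(h[m]),m.sum()
rim=ok&(abs(h)<.01)&((abs(y)>.085)|(abs(x)>.065))
A=np.c_[x[rim],y[rim],np.ones(rim.sum())]; print('rim plane',np.linalg.lstsq(A,h[rim],rcond=None)[0])
print('rim',rr(rim)); g=ok&(h>.036)&(h<.055)&(abs(y)<.06)&(abs(x)<.03); print('grip',rr(g))
E
python3 m3.py; python3 - <<'E'
from t import *
fy=np.cross(n,fx); G2=G+.0025*fx+.0022*fy-.0015*n
print(rel(T,G2+.215*n)); print(rel(T,G2+.178*n))
E
```

```text
2.2 [0.5076339  0.26098875 0.33887478] [-0.83057024 -0.68780951 -0.64411524] 0.13867431644029665
rim plane [-0.00029508  0.00084982 -0.00193139]
rim (((2.8783416748046875, 2.2569122314453125), (204.55201721191406, 176.6532440185547), 89.97547149658203), np.float64(-0.0019096065938951873), np.int64(19156))
grip (((2.686321258544922, 3.025522232055664), (15.838305473327637, 69.42686462402344), 0.06976848840713501), np.float64(0.04396580912717355), np.int64(2428))
(array([0.0004, 0.0023, 0.0444]), array([-0.0013,  0.0001, -0.0018]))
(array([0.0004, 0.0023, 0.0814]), array([-0.0013,  0.0001, -0.0018]))
```

>>> carry_out([
  {"hand": 60,"x": 0.001,"y": 0.002,"z": 0.02,"ax": 0,"ay": 0,"az": 0},
  {"hand": 60,"x": 0.002,"y": 0.002,"z": 0.04,"ax": 0,"ay": 0,"az": 0},
  {"hand": 60,"x": 0.002,"y": 0.0025,"z": 0.06,"ax": 0,"ay": 0,"az": 0},
  {"hand": 60,"x": 0.002,"y": 0.0025,"z": 0.075,"ax": 0,"ay": 0,"az": 0},
  {"hand": 60,"x": 0.002,"y": 0.0025,"z": 0.082,"ax": 0,"ay": 0,"az": 0},
  {"hand": 60,"x": 0.002,"y": 0.0025,"z": 0.082,"ax": 0,"ay": 0,"az": 0},
  {"hand": 60,"x": 0.002,"y": 0.0025,"z": 0.082,"ax": 0,"ay": 0,"az": 0},
])

```text
t: 3.08
tool_pos: [0.5467, 0.2572, 0.2689]
orientation: [2.015, 1.915, 0.442]
force: [-0.1, -0.9, 0.7]
opening: 0.0559
gripper_force: 0.0
```

```bash
python3 - <<'E'
from t import *
s=read_state(); print(s['t'],s['tool_pos'],s['force'],abs(s['dq']).max())
fy=np.cross(n,fx); G2=G+.0025*fx+.0022*fy-.0015*n
print(rel(T,G2+.178*n))
p,im,d=snap('wrist');cv2.imwrite('pics/w2.png',im)
E
```

```text
3.075 [0.54671386 0.25719161 0.2689244 ] [-0.13017369 -0.85538754  0.74710024] 0.006714454852682474
(array([ 0.0024, -0.0024,  0.0013]), array([ 0.0003,  0.0016, -0.0052]))
```

View pics/w2.png

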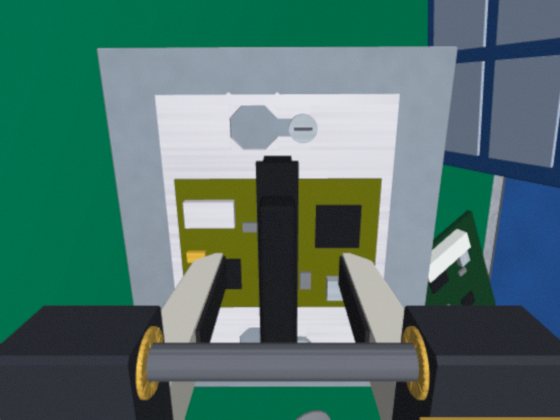

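The bar stands between the fingers, slightly left of centre (gaps 33 px against 44 px), which agrees with the computed −2.4 mm. I'll correct that and close.

>>> carry_out([
  {"hand": 60,"x": 0.002,"y": -0.0024,"z": 0.001,"ax": 0,"ay": 0,"az": -0.005},
  {"hand": 30,"x": 0.002,"y": -0.0024,"z": 0.001,"ax": 0,"ay": 0,"az": -0.005},
  {"hand": 0,"x": 0.002,"y": -0.0024,"z": 0.001,"ax": 0,"ay": 0,"az": -0.005},
  {"hand": 0,"x": 0.002,"y": -0.0024,"z": 0.001,"ax": 0,"ay": 0,"az": -0.005},
  {"hand": 0,"x": 0.002,"y": -0.0024,"z": 0.001,"ax": 0,"ay": 0,"az": -0.005},
  {"hand": 0,"x": 0.002,"y": -0.0024,"z": 0.001,"ax": 0,"ay": 0,"az": -0.005},
], newtons=45)

```text
t: 3.88
tool_pos: [0.5451, 0.2591, 0.2662]
orientation: [2.01, 1.919, 0.44]
force: [1.2, -0.2, -0.6]
opening: 0.0158
gripper_force: 45.0
```

>>> carry_out([
  {"hand": 0,"x": 0,"y": 0.005,"z": 0,"ax": 0,"ay": 0,"az": 0},
  {"hand": 0,"x": 0,"y": 0.01,"z": 0,"ax": 0,"ay": 0,"az": 0},
  {"hand": 0,"x": 0,"y": 0.015,"z": 0,"ax": 0,"ay": 0,"az": 0},
  {"hand": 0,"x": 0,"y": 0.02,"z": 0,"ax": 0,"ay": 0,"az": 0},
  {"hand": 0,"x": 0,"y": 0.0245,"z": 0,"ax": 0,"ay": 0,"az": 0},
  {"hand": 0,"x": 0,"y": 0.0245,"z": 0,"ax": 0,"ay": 0,"az": 0},
  {"hand": 0,"x": 0,"y": 0.0245,"z": 0,"ax": 0,"ay": 0,"az": 0},
])

```text
t: 4.75
tool_pos: [0.5655, 0.2587, 0.2761]
orientation: [2.012, 1.922, 0.436]
force: [-14.8, 1.8, 7.2]
opening: 0.0153
gripper_force: 45.0
```

```bash
python3 - <<'E'
from t import *
s=read_state(); print(s['t'],s['force'],s['wrist_torque'],s['opening'])
print(T.T@(s['tool_pos']-np.array([0.5451,0.2591,0.2662])))
p,im,d=snap('wrist');cv2.imwrite('pics/w3.png',im)
E
```

```text
4.75 [-14.8126812    1.79888317   7.24842083] [0.12232036 1.74378466 0.03279767] 0.015345448201108973
[ 5.41486960e-04  2.26745245e-02 -9.24177582e-06]
```

View pics/w3.png

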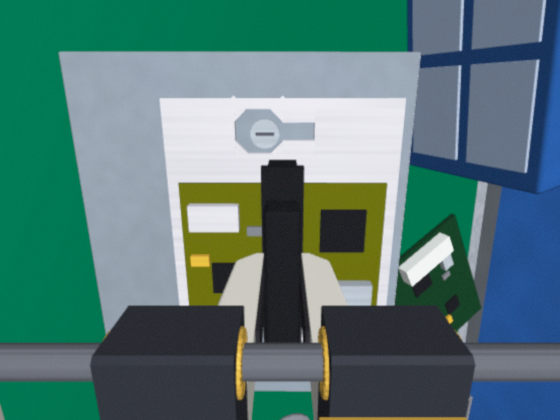

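The visible screw head (263,133) now stands in the wide end of its keyhole. Next I pull straight off.

>>> carry_out([
  {"hand": 0,"x": 0,"y": 0.0005,"z": -0.003,"ax": 0,"ay": 0,"az": 0},
  {"hand": 0,"x": 0,"y": 0.0005,"z": -0.008,"ax": 0,"ay": 0,"az": 0},
  {"hand": 0,"x": 0,"y": 0.0005,"z": -0.014,"ax": 0,"ay": 0,"az": 0},
  {"hand": 0,"x": 0,"y": 0.0005,"z": -0.022,"ax": 0,"ay": 0,"az": 0},
  {"hand": 0,"x": 0,"y": 0.0005,"z": -0.035,"ax": 0,"ay": 0,"az": 0},
  {"hand": 0,"x": 0,"y": 0.0005,"z": -0.055,"ax": 0,"ay": 0,"az": 0},
  {"hand": 0,"x": 0,"y": 0.0005,"z": -0.08,"ax": 0,"ay": 0,"az": 0},
  {"hand": 0,"x": 0,"y": 0.0005,"z": -0.1,"ax": 0,"ay": 0,"az": 0},
])

```text
t: 5.8
tool_pos: [0.5232, 0.2605, 0.369]
orientation: [2.009, 1.919, 0.442]
force: [0.6, 0.5, -4.1]
opening: 0.0157
gripper_force: 45.0
```

```bash
cat > f.py <<'E'
from t import *
F=np.array([.6270,-.2500,0]); yaw=np.radians(7.0)
fxx=np.array([np.cos(yaw),np.sin(yaw),0]); TF=tool([0,0,1],fxx)
def at(z): return F+np.array([0,0,z])
E
python3 - <<'E'
from f import *
s=read_state(); print(s['t'],s['tool_pos'],s['force'],s['wrist_torque'],s['opening'],s['q'])
print('above fixture',rel(TF,at(.095+.036+.178+.09)))
p,im,d=snap('wrist');cv2.imwrite('pics/w4.png',im)
W=cloud(p,d); # carrier in tool frame: plate plane + grip
s=read_state(); R0=R.from_rotvec(s['orientation']).as_matrix(); L=(W-s['tool_pos'])@R0
hsv=cv2.cvtColor(im,cv2.COLOR_BGR2HSV)
m=(abs(L[...,2]-.209)<.02)&(abs(L[...,0])<.12)&(abs(L[...,1])<.08)&(hsv[...,2]>190)&(hsv[...,1]<40)
P=L[m];print(m.sum(),np.median(P,0),np.linalg.lstsq(np.c_[P[:,:2],np.ones(len(P))],P[:,2],rcond=None)[0])
r=cv2.minAreaRect((P[:,:2]*1000).astype(np.float32));print(r)
print(np.percentile(P,[0.5,99.5],axis=0))
E
```

```text
5.8 [0.52323385 0.26051203 0.36895281] [ 0.60879543  0.46683821 -4.11299259] [0.02864858 0.5005318  0.0221091 ] 0.015651869299704968 [ 0.44216145 -0.07363402  1.79755846 -0.24477822  1.02475521  0.57397948]
above fixture (array([-0.5052,  0.1272,  0.0295]), array([ 0.453 ,  0.0398, -0.1652]))
21116 [0.0543542  0.00105999 0.21141892] [0.03855208 0.0068707  0.20897743]
((11.677711486816406, -1.9676742553710938), (139.46910095214844, 120.7224349975586), 0.178925558924675)
[[-0.03120129 -0.06147464  0.20308036]
 [ 0.08008292  0.05792779  0.2135874 ]]
```

```bash
python3 - <<'E'
from f import *
from scipy.optimize import least_squares
p,im,d=snap('wrist');W=cloud(p,d)
s=read_state(); R0=R.from_rotvec(s['orientation']).as_matrix(); L=(W-s['tool_pos'])@R0
print(s['t'],s['dq'].round(3), 'tool vs T deg',np.degrees((R.from_matrix(R0).inv()*R.from_matrix(T)).as_rotvec()))
hsv=cv2.cvtColor(im,cv2.COLOR_BGR2HSV)
m=(abs(L[...,2]-.211)<.012)&(abs(L[...,0])<.12)&(abs(L[...,1])<.08)&(hsv[...,2]>190)&(hsv[...,1]<40)
P=L[m]
f=least_squares(lambda a:P[:,:2]@a[:2]+a[2]-P[:,2],[0,0,.209],loss='cauchy',f_scale=.0005); print('plane',f.x)
e=P[P[:,0]>.05]; print('band',np.percentile(e,[1,99],axis=0))
for a in (-.05,0,.05):
    k=e[abs(e[:,1]-a)<.005]; print(a,k[:,0].max(),np.median(k[:,2]))
for a in (.055,.065,.075):
    k=e[abs(e[:,0]-a)<.002]; print(a,k[:,1].min(),k[:,1].max(),np.median(k[:,2]))
b=(abs(L[...,2]-.168)<.006)&(abs(L[...,0])<.05)&(abs(L[...,1])<.012); B=L[b]; print('bar top',b.sum(),np.percentile(B,[2,50,98],axis=0),np.linalg.lstsq(np.c_[B[:,:2],np.ones(len(B))],B[:,2],rcond=None)[0])
E
```

```text
5.9 [-0.009  0.043  0.021 -0.002 -0.036  0.001] tool vs T deg [ 0.2426083  -0.0306352  -0.03633388]
plane [-0.00102233 -0.00038097  0.20771464]
band [[ 0.05035925 -0.05889365  0.20613015]
 [ 0.08078828  0.05905374  0.20940201]]
-0.05 0.08086123373479925 0.20768939135962683
0 0.08171937992934171 0.2076763762260983
0.05 0.08073625213910532 0.2075904269947511
0.055 -0.05979620127815956 0.06000535566968976 0.20771028125311566
0.065 -0.06012408384011215 0.0601389341752629 0.20762453100151385
0.075 -0.06015424821825822 0.06039137352611535 0.20768475213860738
bar top 5075 [[-2.68157550e-02 -8.71329307e-03  1.65119581e-01]
 [ 7.99697063e-03 -1.13179494e-04  1.66903304e-01]
 [ 3.57694192e-02  8.63526745e-03  1.71682629e-01]] [0.01002459 0.0014986  0.166983  ]
```

View pics/w4.png

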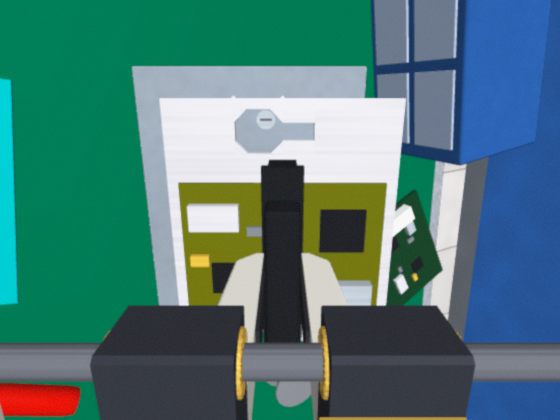

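Carrier is off and square in the gripper, weighing about 4 N. The plate underside is 212.7 mm ahead of the TCP, centred in y, with a 1 mm offset in x. I'll carry it to above the fixture.

>>> carry_out([
  {"hand": 0,"x": -0.03,"y": 0.008,"z": -0.01,"ax": 0.03,"ay": 0.003,"az": -0.01},
  {"hand": 0,"x": -0.08,"y": 0.02,"z": -0.01,"ax": 0.07,"ay": 0.006,"az": -0.026},
  {"hand": 0,"x": -0.14,"y": 0.035,"z": -0.005,"ax": 0.12,"ay": 0.01,"az": -0.046},
  {"hand": 0,"x": -0.2,"y": 0.05,"z": 0.005,"ax": 0.18,"ay": 0.016,"az": -0.066},
  {"hand": 0,"x": -0.26,"y": 0.065,"z": 0.012,"ax": 0.24,"ay": 0.02,"az": -0.085},
  {"hand": 0,"x": -0.32,"y": 0.08,"z": 0.018,"ax": 0.3,"ay": 0.025,"az": -0.105},
  {"hand": 0,"x": -0.375,"y": 0.095,"z": 0.022,"ax": 0.35,"ay": 0.03,"az": -0.123},
  {"hand": 0,"x": -0.42,"y": 0.106,"z": 0.025,"ax": 0.39,"ay": 0.034,"az": -0.14},
])

```text
t: 6.9
tool_pos: [0.6106, -0.1669, 0.3911]
orientation: [2.082, 2.292, 0.063]
force: [0.9, 0.4, -3.8]
opening: 0.0152
gripper_force: 45.0
```

```bash
python3 - <<'E'
from f import *
s=read_state(); print(s['t'],s['tool_pos'],s['opening'])
print(rel(TF,at(.095+.212+.085)-.001*TF[:,0]))
E
```

```text
6.9 [ 0.61058011 -0.16686504  0.39113897] 0.015204337641527685
(array([-0.0853,  0.0084,  0.0001]), array([ 0.0599,  0.006 , -0.0262]))
```

```bash
python3 - <<'E'
from f import *
fy=np.cross(n,fx)
for nm in ('scene','top'):
    z=np.load(nm+'.npz'); W=z['W']; hsv=cv2.cvtColor(z['im'],cv2.COLOR_BGR2HSV)
    L=(W-c)@np.stack([fx,fy,n],1); x,y,h=L[...,0],L[...,1],L[...,2]
    m=(abs(h)<.008)&(abs(x)<.1)&(abs(y)<.115)&((abs(y)>.084)|(abs(x)>.064))
    m=cv2.morphologyEx(m.astype(np.uint8),cv2.MORPH_OPEN,np.ones((2,2)))>0
    r=cv2.minAreaRect((L[m][:,:2]*1000).astype(np.float32)); print(nm,'rim',r,np.median(h[m]),m.sum())
    Q=(W-F)@np.stack([fxx,np.cross([0,0,1],fxx),[0,0,1]],1)
    m=(abs(Q[...,0])<.065)&(abs(Q[...,1])<.08)&(abs(Q[...,2]-.095)<.006)&(hsv[...,2]>200)&(hsv[...,1]<40)
    m=cv2.morphologyEx(m.astype(np.uint8),cv2.MORPH_OPEN,np.ones((3,3)))>0
    r=cv2.minAreaRect((Q[m][:,:2]*1000).astype(np.float32)); print('plat',r,np.median(Q[m][:,2]),np.linalg.lstsq(np.c_[Q[m][:,:2],np.ones(m.sum())],Q[m][:,2],rcond=None)[0])
    m=(abs(Q[...,0])<.115)&(abs(Q[...,1])<.14)&(abs(Q[...,2]-.05)<.004)
    m=cv2.morphologyEx(m.astype(np.uint8),cv2.MORPH_OPEN,np.ones((3,3)))>0
    r=cv2.minAreaRect((Q[m][:,:2]*1000).astype(np.float32)); print('body',r,np.median(Q[m][:,2]))
E
```

```text
scene rim ((27.510826110839844, 42.029632568359375), (310.73284912109375, 208.71665954589844), 73.30016326904297) nan 681
plat ((4.948577880859375, 1.7855339050292969), (101.83821868896484, 130.5734100341797), 0.2873287796974182) 0.09699202140959307 [-0.00117362  0.00223452  0.09693355]
body ((4.535209655761719, 0.44087982177734375), (193.60337829589844, 249.88702392578125), 0.7111124992370605) 0.05159928905896599
top rim ((-7.6693572998046875, 1.4288406372070312), (189.1630401611328, 206.9769287109375), 0.1887618601322174) nan 2164
plat ((0.8711891174316406, -0.3813323974609375), (130.30938720703125, 100.71675872802734), 89.94993591308594) 0.0952438603344572 [-0.00537814  0.00205222  0.09519251]
body ((-0.3431243896484375, -0.27915191650390625), (188.22601318359375, 247.5276336669922), 0.2769971787929535) 0.05034229260062695
```

```bash
sed -i 's/^F=.*/F=np.array([.6297,-.2489,0]); yaw=np.radians(7.2)/' f.py; python3 - <<'E'
from f import *
print(rel(TF,at(.140+.2127)-.001*TF[:,0]))
E
```

```text
(array([-0.0843,  0.0089,  0.0395]), array([ 0.0599,  0.0061, -0.0297]))
```

>>> carry_out([
  {"hand": 0,"x": -0.03,"y": 0.003,"z": 0,"ax": 0.02,"ay": 0.002,"az": -0.01},
  {"hand": 0,"x": -0.06,"y": 0.006,"z": 0,"ax": 0.04,"ay": 0.004,"az": -0.02},
  {"hand": 0,"x": -0.08,"y": 0.008,"z": 0.005,"ax": 0.055,"ay": 0.006,"az": -0.027},
  {"hand": 0,"x": -0.0843,"y": 0.0089,"z": 0.015,"ax": 0.0599,"ay": 0.006,"az": -0.0297},
  {"hand": 0,"x": -0.0843,"y": 0.0089,"z": 0.03,"ax": 0.0599,"ay": 0.006,"az": -0.0297},
  {"hand": 0,"x": -0.0843,"y": 0.0089,"z": 0.0395,"ax": 0.0599,"ay": 0.006,"az": -0.0297},
  {"hand": 0,"x": -0.0843,"y": 0.0089,"z": 0.0395,"ax": 0.0599,"ay": 0.006,"az": -0.0297},
  {"hand": 0,"x": -0.0843,"y": 0.0089,"z": 0.0395,"ax": 0.0599,"ay": 0.006,"az": -0.0297},
])

```text
t: 7.9
tool_pos: [0.6299, -0.2466, 0.3539]
orientation: [2.075, 2.357, 0.002]
force: [0.3, 0.5, -3.5]
opening: 0.0155
gripper_force: 45.0
```

```bash
python3 - <<'E'
from f import *
p,im,d=snap('wrist');W=cloud(p,d);s=read_state(); print(s['t'],s['tool_pos'],abs(s['dq']).max(),rel(TF,at(.140+.2127)-.001*TF[:,0]))
R0=R.from_rotvec(s['orientation']).as_matrix(); L=(W-s['tool_pos'])@R0; np.savez('w5.npz',L=L,W=W,im=im)
cv2.imwrite('pics/w5.png',cv2.resize(im,(784,588)))
E
```

```text
7.95 [ 0.62998128 -0.24673586  0.35424914] 0.005833979956135303 (array([-0.0031, -0.0006,  0.0015]), array([0.0027, 0.0007, 0.0013]))
```

View pics/w5.png

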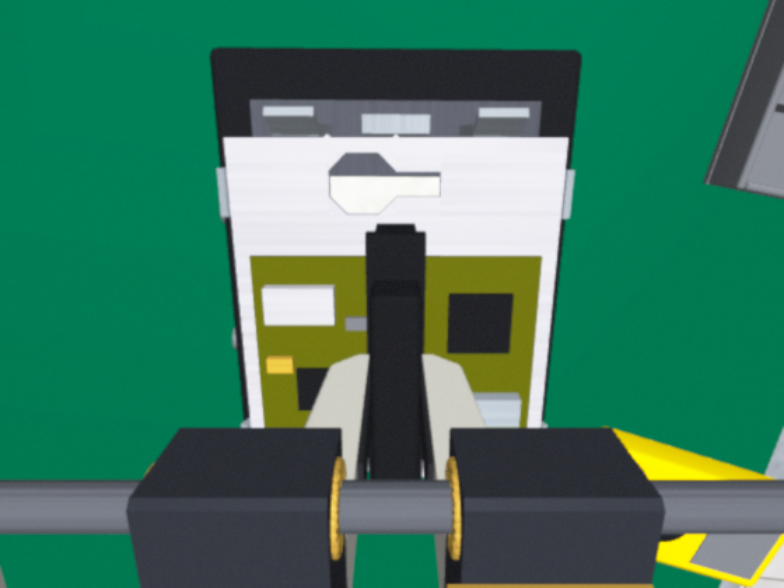

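The view shows the black fixture's +y end (rows 50–135, columns 212–580), with the guide tips peeking out evenly on both sides of the plate at columns 222 and 568. Next I measure the fixture edges in the tool frame.

```bash
cat > m5.py <<'E'
from f import *
z=np.load('w5.npz'); W=z['W']; im=z['im']; Rw=np.stack([fxx,np.cross([0,0,1],fxx),[0,0,1]],1)
Q=(W-F)@Rw; v,u=np.mgrid[:420,:560]
b=(abs(Q[...,2]-.05)<.006)&(abs(Q[...,0])<.13)&(Q[...,1]>.05)&(Q[...,1]<.15)
print('z',np.median(Q[b][:,2]),b.sum())
for yy in (.095,.105,.115):
    k=Q[b&(abs(Q[...,1]-yy)<.003)]; print('x edges',yy,np.percentile(k[:,0],[.5,99.5]),k[:,0].min(),k[:,0].max())
for xx in (-.08,-.04,0,.04,.08):
    k=Q[b&(abs(Q[...,0]-xx)<.003)]; print('y edge',xx,k[:,1].max())
hi=(Q[...,2]>.108)&(Q[...,2]<.122)&(Q[...,1]>.02)&(Q[...,1]<.11)&(abs(Q[...,0])<.09)
for nm,m in (('left',hi&(Q[...,0]<-.055)),('right',hi&(Q[...,0]>.055)),('endL',hi&(Q[...,1]>.083)&(Q[...,0]<-.015)),('endR',hi&(Q[...,1]>.083)&(Q[...,0]>.015))):
    print(nm,m.sum(),np.percentile(Q[m],[2,98],axis=0).round(4).tolist() if m.sum() else '')
# carrier in the same frame
m=(abs(Q[...,2]-.1455)<.006)&(abs(Q[...,0])<.07)&(Q[...,1]>.045)
print('plate',np.percentile(Q[m],[.5,99.5],axis=0).round(4).tolist(),np.linalg.lstsq(np.c_[Q[m][:,:2],np.ones(m.sum())],Q[m][:,2],rcond=None)[0])
for yy in (.05,.06,.07): k=Q[m&(abs(Q[...,1]-yy)<.002)]; print(yy,k[:,0].min(),k[:,0].max())
E
python3 m5.py
```

```text
z 0.04931807285745671 14987
x edges 0.095 [-0.09141012  0.09497943] -0.09277075549687935 0.09605840041166286
x edges 0.105 [-0.09130723  0.09486052] -0.09286218032023287 0.09706509233082024
x edges 0.115 [-0.09091878  0.09462237] -0.09311403472833006 0.09679987347032648
y edge -0.08 0.12533998581560293
y edge -0.04 0.12545357578107438
y edge 0 0.12560175236324536
y edge 0.04 0.12493287515741326
y edge 0.08 0.12513515574964693
left 249 [[-0.0724, 0.0515, 0.1131], [-0.0682, 0.0706, 0.1163]]
right 232 [[0.0715, 0.0506, 0.1131], [0.0756, 0.07, 0.1164]]
endL 518 [[-0.0509, 0.0876, 0.1084], [-0.0314, 0.0945, 0.1164]]
endR 521 [[0.0347, 0.0866, 0.1084], [0.0541, 0.094, 0.1164]]
plate [[-0.0581, 0.0453, 0.1424], [0.0609, 0.0831, 0.1471]] [0.00400076 0.00171479 0.14508299]
0.05 -0.05876086601449694 0.06132605595181759
0.06 -0.05861162095039721 0.06142358229496532
0.07 -0.05861631653926709 0.06159344876327831
```

>>> carry_out([
  {"hand": 0,"x": -0.0031,"y": 0.0003,"z": 0,"ax": 0.002,"ay": 0,"az": 0.001},
  {"hand": 0,"x": -0.0031,"y": 0.0003,"z": 0.008,"ax": 0.002,"ay": 0,"az": 0.001},
  {"hand": 0,"x": -0.0031,"y": 0.0003,"z": 0.016,"ax": 0.002,"ay": 0,"az": 0.001},
  {"hand": 0,"x": -0.0031,"y": 0.0003,"z": 0.024,"ax": 0.002,"ay": 0,"az": 0.001},
  {"hand": 0,"x": -0.0031,"y": 0.0003,"z": 0.03,"ax": 0.002,"ay": 0,"az": 0.001},
  {"hand": 0,"x": -0.0031,"y": 0.0003,"z": 0.034,"ax": 0.002,"ay": 0,"az": 0.001},
  {"hand": 0,"x": -0.0031,"y": 0.0003,"z": 0.036,"ax": 0.002,"ay": 0,"az": 0.001},
  {"hand": 0,"x": -0.0031,"y": 0.0003,"z": 0.038,"ax": 0.002,"ay": 0,"az": 0.001},
])

```text
t: 8.95
tool_pos: [0.6306, -0.2501, 0.3156]
orientation: [2.078, 2.356, -0.0]
force: [-0.5, -0.3, -2.7]
opening: 0.0154
gripper_force: 45.0
```

>>> carry_out([
  {"hand": 0,"x": 0,"y": 0,"z": 0.002,"ax": 0,"ay": 0,"az": 0},
  {"hand": 0,"x": 0,"y": 0,"z": 0.004,"ax": 0,"ay": 0,"az": 0},
  {"hand": 0,"x": 0,"y": 0,"z": 0.0055,"ax": 0,"ay": 0,"az": 0},
  {"hand": 0,"x": 0,"y": 0,"z": 0.0065,"ax": 0,"ay": 0,"az": 0},
  {"hand": 0,"x": 0,"y": 0,"z": 0.0075,"ax": 0,"ay": 0,"az": 0},
  {"hand": 0,"x": 0,"y": 0,"z": 0.0085,"ax": 0,"ay": 0,"az": 0},
  {"hand": 0,"x": 0,"y": 0,"z": 0.0095,"ax": 0,"ay": 0,"az": 0},
  {"hand": 0,"x": 0,"y": 0,"z": 0.0105,"ax": 0,"ay": 0,"az": 0},
])

```text
t: 9.95
tool_pos: [0.6306, -0.25, 0.3053]
orientation: [2.078, 2.356, -0.0]
force: [-3.2, 2.5, 1.7]
opening: 0.0158
gripper_force: 45.0
```

>>> carry_out([
  {"hand": 0,"x": 0.0003,"y": -0.0005,"z": 0.003,"ax": 0,"ay": 0,"az": 0},
  {"hand": 0,"x": 0.0003,"y": -0.0005,"z": 0.006,"ax": 0,"ay": 0,"az": 0},
  {"hand": 0,"x": 0.0003,"y": -0.0005,"z": 0.009,"ax": 0,"ay": 0,"az": 0},
  {"hand": 0,"x": 0.0003,"y": -0.0005,"z": 0.012,"ax": 0,"ay": 0,"az": 0},
  {"hand": 0,"x": 0.0003,"y": -0.0005,"z": 0.015,"ax": 0,"ay": 0,"az": 0},
  {"hand": 0,"x": 0.0003,"y": -0.0005,"z": 0.018,"ax": 0,"ay": 0,"az": 0},
  {"hand": 0,"x": 0.0003,"y": -0.0005,"z": 0.021,"ax": 0,"ay": 0,"az": 0},
  {"hand": 0,"x": 0.0003,"y": -0.0005,"z": 0.024,"ax": 0,"ay": 0,"az": 0},
])

```text
t: 10.95
tool_pos: [0.6303, -0.25, 0.2817]
orientation: [2.077, 2.355, 0.0]
force: [-1.6, 1.6, 6.3]
opening: 0.0157
gripper_force: 45.0
```

Going well; now the last few millimetres past the catch point, slowly.

>>> carry_out([
  {"hand": 0,"x": 0,"y": 0,"z": 0.0015,"ax": 0,"ay": 0,"az": 0},
  {"hand": 0,"x": 0,"y": 0,"z": 0.003,"ax": 0,"ay": 0,"az": 0},
  {"hand": 0,"x": 0,"y": 0,"z": 0.0045,"ax": 0,"ay": 0,"az": 0},
  {"hand": 0,"x": 0,"y": 0,"z": 0.006,"ax": 0,"ay": 0,"az": 0},
  {"hand": 0,"x": 0,"y": 0,"z": 0.007,"ax": 0,"ay": 0,"az": 0},
  {"hand": 0,"x": 0,"y": 0,"z": 0.007,"ax": 0,"ay": 0,"az": 0},
])

```text
t: 11.7
tool_pos: [0.6304, -0.25, 0.2746]
orientation: [2.077, 2.355, 0.0]
force: [-0.8, 0.8, 6.2]
opening: 0.0157
gripper_force: 45.0
```

```bash
python3 - <<'E'
from f import *
p,im,d=snap('wrist');W=cloud(p,d);s=read_state(); print(s['t'],s['tool_pos'],s['force'],s['wrist_torque'])
cv2.imwrite('pics/w6.png',im)
E
```

```text
11.75 [ 0.63034926 -0.24998369  0.27461436] [-0.43515702  0.93787585  6.49748773] [ 1.32690681e-01  2.72003034e-01 -2.69600236e-04]
```

View pics/w6.png

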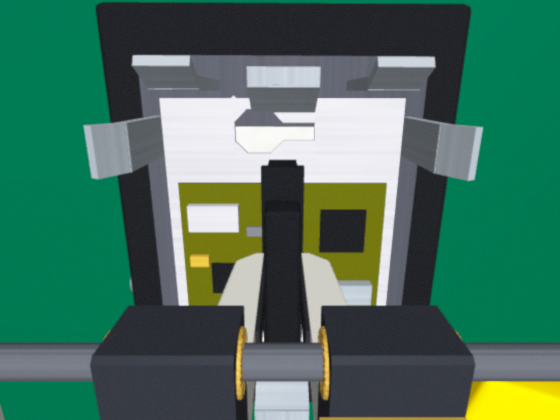

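The +y catch nose (283,95) lies over the plate's edge. I'll press a little more, ease off, and see whether it is held.

>>> carry_out([
  {"hand": 0,"x": 0,"y": 0,"z": 0.001,"ax": 0,"ay": 0,"az": 0},
  {"hand": 0,"x": 0,"y": 0,"z": 0.0015,"ax": 0,"ay": 0,"az": 0},
  {"hand": 0,"x": 0,"y": 0,"z": 0.0015,"ax": 0,"ay": 0,"az": 0},
])

```text
t: 12.12
tool_pos: [0.6304, -0.25, 0.274]
orientation: [2.077, 2.355, 0.0]
force: [-3.1, 2.7, 11.5]
opening: 0.0154
gripper_force: 45.0
```

>>> carry_out([
  {"hand": 0,"x": 0,"y": 0,"z": -0.002,"ax": 0,"ay": 0,"az": 0},
  {"hand": 0,"x": 0,"y": 0,"z": -0.004,"ax": 0,"ay": 0,"az": 0},
  {"hand": 0,"x": 0,"y": 0,"z": -0.0058,"ax": 0,"ay": 0,"az": 0},
  {"hand": 0,"x": 0,"y": 0,"z": -0.0058,"ax": 0,"ay": 0,"az": 0},
])

```text
t: 12.62
tool_pos: [0.6304, -0.25, 0.2791]
orientation: [2.077, 2.355, 0.0]
force: [-1.2, 1.8, 5.4]
opening: 0.0155
gripper_force: 45.0
```

>>> carry_out([
  {"hand": 0,"x": 0,"y": 0,"z": -0.001,"ax": 0,"ay": 0,"az": 0},
  {"hand": 0,"x": 0,"y": 0,"z": -0.0015,"ax": 0,"ay": 0,"az": 0},
  {"hand": 0,"x": 0,"y": 0,"z": -0.0015,"ax": 0,"ay": 0,"az": 0},
])

```text
t: 13.0
tool_pos: [0.6303, -0.2499, 0.28]
orientation: [2.077, 2.356, 0.0]
force: [2.6, 0.3, 2.2]
opening: 0.0154
gripper_force: 45.0
```

>>> carry_out([
  {"hand": 0,"x": 0,"y": 0,"z": -0.0004,"ax": 0,"ay": 0,"az": 0},
  {"hand": 25,"x": 0,"y": 0,"z": -0.0004,"ax": 0,"ay": 0,"az": 0},
  {"hand": 50,"x": 0,"y": 0,"z": -0.0004,"ax": 0,"ay": 0,"az": 0},
  {"hand": 50,"x": 0,"y": 0,"z": -0.0004,"ax": 0,"ay": 0,"az": 0},
  {"hand": 50,"x": 0,"y": 0,"z": -0.0004,"ax": 0,"ay": 0,"az": 0},
])

```text
t: 13.62
tool_pos: [0.6299, -0.2498, 0.2799]
orientation: [-2.077, -2.356, 0.001]
force: [0.4, 0.6, 0.3]
opening: 0.0453
gripper_force: 0.0
```

>>> carry_out([
  {"hand": 50,"x": 0,"y": 0,"z": -0.015,"ax": 0,"ay": 0,"az": 0},
  {"hand": 50,"x": 0,"y": 0,"z": -0.04,"ax": 0,"ay": 0,"az": 0},
  {"hand": 50,"x": 0,"y": 0,"z": -0.08,"ax": 0,"ay": 0,"az": 0},
  {"hand": 50,"x": 0.02,"y": 0,"z": -0.12,"ax": 0,"ay": 0,"az": 0},
  {"hand": 50,"x": 0.02,"y": -0.04,"z": -0.15,"ax": 0,"ay": 0,"az": 0},
  {"hand": 50,"x": 0.02,"y": -0.06,"z": -0.16,"ax": 0,"ay": 0,"az": 0},
  {"hand": 50,"x": 0.02,"y": -0.06,"z": -0.16,"ax": 0,"ay": 0,"az": 0},
  {"hand": 50,"x": 0.02,"y": -0.06,"z": -0.16,"ax": 0,"ay": 0,"az": 0},
])

```text
t: 14.62
tool_pos: [0.5683, -0.2374, 0.4402]
orientation: [-2.078, -2.356, 0.0]
force: [-0.4, 1.1, 0.4]
opening: 0.0463
gripper_force: 0.0
```

```bash
python3 - <<'E'
from f import *
p,im,d=snap('wrist');W=cloud(p,d);s=read_state(); print(s['t'],s['tool_pos'],s['force'],s['opening'])
Q=(W-F)@np.stack([fxx,np.cross([0,0,1],fxx),[0,0,1]],1); hsv=cv2.cvtColor(im,cv2.COLOR_BGR2HSV)
m=(abs(Q[...,0])<.058)&(abs(Q[...,1])<.077)&(abs(Q[...,1])>.055)&(Q[...,2]>.055)&(Q[...,2]<.115)&(hsv[...,2]>150)&(hsv[...,1]<40)
for k in (m&(Q[...,1]>0),m&(Q[...,1]<0)): print(k.sum(),np.percentile(Q[k][:,2],[10,50,90]))
cv2.imwrite('pics/w7.png',im)
E
```

```text
14.675 [ 0.56841488 -0.23732957  0.43954743] [-0.49596172  0.83201665 -0.14657825] 0.04643176104691269
2657 [0.06640351 0.07095192 0.07201424]
1459 [0.06974032 0.07095748 0.07189316]
```

View pics/w7.png

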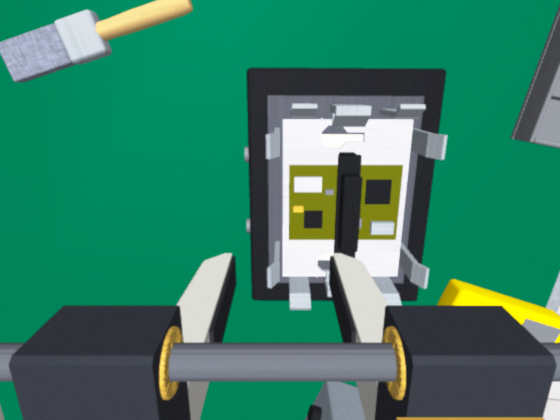

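The carrier lies level between the guides. Its plate top is at 71 mm at both ends, which matches a sink of about 28 mm, so both catches hold it. Handing in.

```bash
python3 -c "
from plant import robot
print(robot.close_job())"
```

```text
the job is handed in; nothing more can be done
None
```

The carrier is off the stand, pressed into the test fixture and let go. The last look showed it level, grip up and held down by both catches. The job was handed in at about 14.7 s, and I moved nothing else on the bench.

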